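# Draw the strainer up out of the straining well with the hook

## Task

Take the hook tool from its stand, reach down into the straining well, catch the strainer's orange loop with the hook and draw the strainer up gently until it comes against its top stop, feeling for how deep it sits and never forcing it. Leave the strainer up and hang the hook upright in its stand again, as it hung before; do not touch the well with the gripper, and leave the dye bottles and the timer where they stand.

Things in the scene. Friction and masses are not known exactly. Their poses are not given: they have to be found in the camera images.
- hook: Hook tool (0.08 to 0.17 kg) hanging upright in the stand. Origin: on the shaft axis at the underside of its black collar; z up, x the way the hook points (yellow stripes on the handle's +x side and top). Black collar 32 dia, z 0 to 6 mm; above it a blue handle 20 x 20 mm up to z = 57 mm, to grip from above; below, a steel rod 4.6 mm thick down to z = -105 mm.
- hook_foot (a point): Lowest point of the hook tool, on the shaft axis, 105 mm below the hook's origin; axes as the hook's. From here the foot, of the same 4.6 mm rod, runs to +x (its outer end 15.3 mm from the shaft axis) and turns up, ending 10.8 mm above this point; foot's upper side 4.6 mm above this point; clear gap between shaft and upturned tip 8.4 mm.
- stand: Fixed hook stand, 120 mm high, base 90 x 80 mm. Origin: on the worktop; z up. Its top plate, 70 x 76 mm and 10 mm thick, has one slot from x = -5.5 to +18.5 and y = -5.5 to +5.5 mm; the hook hangs through it, its x along the stand's x, the collar resting on the plate. The space below the slot is free.
- stand_seat (a point): Point on top of the stand's plate, 120 mm above the stand's origin: the hook's origin lies here when the tool hangs in the stand. Axes as the stand's.
- well: Fixed straining well: upright aluminium cylinder 76 dia on a 104 dia flange, bore 56 dia, rim at z = 140 mm. Origin: on the bore axis at the worktop; z up. In the bore a strainer, topped by a steel disc 53 dia, whose upper face lies at the start anywhere from 50 to 84 mm above the worktop (differs every time, not measured). More than 20 N from the hook damages well or strainer.
- well_rim (a point): Centre of the bore's mouth, 140 mm above the well's origin, axes as the well's. Red rim marks on the +y and -y sides show the plane of the strainer's orange wire loop: an upright arch in the well's y-z plane, centred on the bore axis, standing on the disc; wire 4 mm thick, legs at y = +-15 mm, underside of the crown 22 mm and its top 26 mm above the disc.
- strainer (a joint): How far the strainer has been drawn up (m): 0 = down on its lower stop, as at the start; 0.085 = against its top stop. It slides straight up and down, cannot turn, takes 6 to 8 N to draw slowly and stays by its seal's friction wherever it is left (about 4 N pushes it down). Stops and guide are sprung as one, giving 1 mm per 2.5 N of push or pull.
- dye_amber: Brown dye bottle, 43 dia x 117 mm, loose bystander behind the work. Origin: centre of its underside.
- dye_tan: Another brown dye bottle, 43 dia x 117 mm, loose bystander. Origin: centre of its underside.
- timer: White twist timer, 63 dia x 36 mm, loose bystander in front of the work. Origin: centre of its underside.
Things that resemble listed ones, but are neither listed nor needed, are in the scene too. Leave any brown look-alike of the stand alone.

How it is judged:
By the outcome, as a careful person would: the job done as asked, in the order asked, and still so for the second after the job is handed in, with the robot touching nothing.
It also fails if it takes over 62 s, if anything falls off the work surface, if the arm or the gripper's body presses on something with over 40 N, if the wrist force passes 120 N, or if a joint passes its speed limit or range.

## Robot

A 6-joint arm with a two-finger parallel gripper is mounted at the origin on a cart in front of the work surface, level with it; the furniture and walls round the work are solid. World frame = base frame: x ahead of the robot, y to its left, z up, the work surface at z = 0. Lengths are in m, angles in rad, forces in N, time in s.
With the tool pointing down it reaches from about 0.375 to 0.9 m from the base axis. Payload 3.1 kg.
Tool frame: the origin (TCP) lies at the very end of the fingers, on their centre line; the grasp point (between the pads) lies 19 mm behind it; z points along the fingers, y is the line along which they close (so a half turn about z gives the same grasp; the last joint's range is limited). The gripper opens to 87 mm and grips with 3 to 60 N. Pads are 19 mm wide; open, the fingers measure 117 mm over their backs; the gripper's body (75 mm by 190 mm) begins 51 mm behind the grasp point.
Start: joints at [1.052, 0.527, 1.433, -0, 1.181, -0.178], TCP at [0.208, 0.589, 0.223] pointing down, gripper open.
Joint ranges: [-3.08, 3.08], [-0.75, 2.2], [0.22, 2.44], [-1.43, 4.57], [0, 2.65], [-2.85, 2.85]. Speed limits (rad/s): [2.79, 2.79, 3.14, 3.14, 3.14, 3.14].

## Interface

Orientations are given as a unit quaternion [x, y, z, w].
In Python, from rig import robot gives the robot as it stands. The module is installed in compiled form; this text tells all that it offers.
- The arm moves only by the tool play_rows, never from a script. Its argument "steps" is one flat list of numbers, 5 for each row, row after row: the opening, from -1 (shut) to 1 (fully open), then the shift along the tool's x, y, z as a fraction of full scale, then the turn about the tool's z as a fraction of full scale. In form: [claw, tx, ty, tz, twist, claw, tx, ty, tz, twist, ...]. A call has exactly 10 rows; each row shifts and turns the commanded pose from where the row before left it, along the tool's axes as they then stand; what a row does not reach is not made up. Full scale, the value 1, is 0.03 m for a shift and 0.1 rad for a turn. A row lasts 1/10 s, in which the tool goes at most 50 mm and 8.59 degrees, less where a joint would pass 70% of its speed; a pose out of reach is approached as far as the arm can. A call with a number of a shift or a turn outside -1 to 1 is refused whole. A call with a gripper value outside its range is refused whole. The fingers move at their own pace and stop on an object; "grip_force" is the grip in N (left out, the last holds). Time passes only in rows, so rows that do not move let the fingers close, or fill a call up. It gives the time, the measured TCP pose, the force, the opening and the grip force at its end, in the units of the state.
- robot.get_obs(): the state, without advancing time (a new reading comes with each control period).
- robot.camera(name): name is "scene" or "top" or "wrist"; returns a dict with "image" (384x512x3 uint8, red, green, blue), "mtx" (3x3 intrinsics, pixels), "rvec" (rotation vector, rad) and "tvec" (3), from world to camera coordinates, as OpenCV has them. Camera axes: x right, y down, z forward; pixel columns grow to the right and rows downward; lengths in m; the calibration is good to about 2 mm. A picture is of the moment at which its call begins. There is no depth.
- robot.hand_in(): hands the job in; it is judged then, once.
The state is a dict: "time": time; "q": joint angles; "joint_velocities": joint speeds; "joint_torque": joint torques, N m; "position": TCP position; "tool_rot": TCP orientation; "ft_force": force on the tool from outside, world axes, zero at the start; "moment": the same for the moment, N m; "grip_width": finger opening in m; "grip_force": force on a finger pad.
Only numpy, scipy, OpenCV 4.12 (cv2) and the standard library are available. Lean on these libraries where they do the work, as an engineer would, in place of code of your own. Each camera call takes 0.05 s, during which the arm holds its last target. There are 200 camera calls.

## Working session

There is one attempt and no reset: what is moved stays moved. The work goes in short steps, Python scripts to look and compute and a tool call to move; the robot and the scene stay as the last step left them, time stands still between calls to the robot, and variables do not carry over. Pictures are saved under pics/ and viewed, at most 12 in all, crops included, and the job is handed in when it is done.

Besides the shell and the picture viewer there is one more tool, called after "Emit:" by a JSON object that holds its "method" and its "body", one argument or row to a line. play_rows: Moves the arm, as the interface text tells. Shift numbers are shares of 0.03 m and turn numbers shares of 0.1 rad, none past 1 either way. Its arguments: {"type":"object","properties":{"steps":{"type":"array"},"grip_force":{"type":"number"}},"required":["steps"]}

```bash
mkdir -p pics; cat > h.py <<'E'
import numpy as np, cv2
from rig import robot
def cam(n,f=None):
    c=robot.camera(n)
    if f: cv2.imwrite('pics/'+f+'.png',c['image'][:,:,::-1])
    np.savez(''+(f or n)+'.npz',**c)
    return c
def ray(c,uv):
    R=cv2.Rodrigues(np.array(c['rvec'],float))[0];t=np.array(c['tvec'],float).ravel()
    d=np.linalg.inv(c['mtx'])@np.array([uv[0],uv[1],1.])
    return -R.T@t,R.T@d
def onz(c,uv,z):
    o,d=ray(c,uv);return o+d*(z-o[2])/d[2]
def proj(c,p):
    return cv2.projectPoints(np.array(p,float).reshape(-1,3),np.array(c['rvec'],float),np.array(c['tvec'],float),c['mtx'],None)[0].reshape(-1,2)
E
python3 - <<'E'
from h import *
for n in ['scene','top','wrist']:
    c=cam(n,n+'0'); print(n,ray(c,(256,192)))
o=robot.get_obs();print(o)
E
```

```text
scene (array([-0.217376  , -0.80027593,  0.63781936]), array([ 0.62321685,  0.64630906, -0.44045632]))
top (array([ 0.44075272, -0.00316943,  1.09723022]), array([ 0.11886156, -0.03304052, -0.99251051]))
wrist (array([0.13793767, 0.61448305, 0.38463135]), array([ 0.25763446, -0.10508885, -0.96062184]))
{'time': 0.15, 'q': array([ 1.05249677e+00,  5.28233289e-01,  1.43360731e+00,  1.40885078e-06,
        1.18139891e+00, -1.78492339e-01]), 'joint_velocities': array([-6.63964933e-04, -2.56879124e-03, -3.39300592e-03,  1.98114038e-05,
        6.59397508e-04, -1.13670164e-04]), 'joint_torque': array([ 8.23484061e-04, -4.40426159e+01, -1.76841134e+01,  6.33936608e-02,
        5.51443803e-02, -1.10741025e-04]), 'position': array([0.20800134, 0.58877922, 0.22180853]), 'tool_rot': array([ 1.69087554e-01,  9.85600691e-01, -7.73732481e-04, -2.81721857e-04]), 'ft_force': array([ 0.5206873 , -0.7876451 , -0.03912124]), 'moment': array([0.01338088, 0.07531982, 0.04406669]), 'grip_force': 0.0, 'grip_width': 0.08707959518135984}
```

View pics/top0.png

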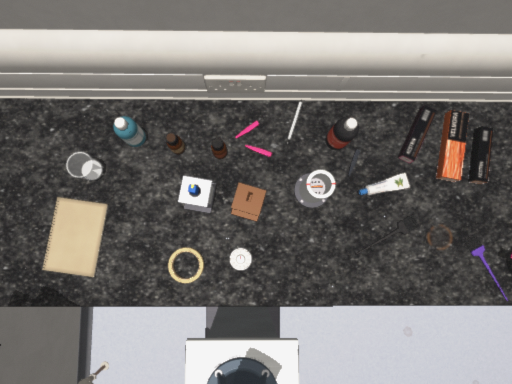

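View pics/scene0.png

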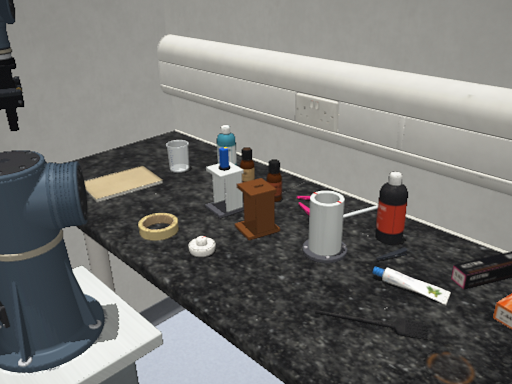

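Top view: white stand with the blue handle at about (195,190), the brown look-alike at (249,201), the well rim at (321,184), and bottles at (175,143) and (219,149). The timer is at (240,259). The scene view agrees: stand at (225,175), well at (325,222).

```bash
python3 - <<'E'
import cv2,numpy as np
t=cv2.imread('pics/top0.png');s=cv2.imread('pics/scene0.png')
r=lambda a,k:cv2.resize(a,None,fx=k,fy=k,interpolation=cv2.INTER_CUBIC)
A=r(t[165:220,170:225],7);B=r(t[160:215,290:345],7)
C=r(s[140:220,200:255],4.8125)[:385,:]; C=cv2.resize(C,(265,385))
cv2.imwrite('pics/crop0.png',np.hstack([A,B]))
E
```

```text
(no output)
```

View pics/crop0.png

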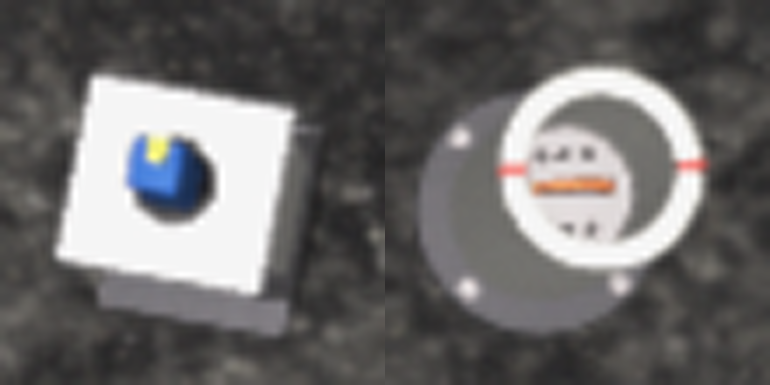

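```bash
cat > meas.py <<'E'
from h import *
def white_quad(c,box):
    x0,y0,x1,y1=box; im=c['image'].astype(int); m=np.zeros(im.shape[:2],np.uint8)
    w=(im.min(2)>150)&(im.max(2)-im.min(2)<40); m[y0:y1,x0:x1]=w[y0:y1,x0:x1]
    k=max(cv2.findContours(m,cv2.RETR_EXTERNAL,cv2.CHAIN_APPROX_NONE)[0],key=cv2.contourArea)
    return cv2.convexHull(k).reshape(-1,2).astype(float)
def cmask(c,box,f):
    x0,y0,x1,y1=box; im=c['image'][y0:y1,x0:x1].astype(int)
    m=f(im[...,0],im[...,1],im[...,2]); v,u=np.nonzero(m); return np.c_[u+x0,v+y0].astype(float)
blue=lambda r,g,b:(b>r+40)&(b>g+25)
yel=lambda r,g,b:(r>b+60)&(g>b+60)
red=lambda r,g,b:(r>g+50)&(r>b+40)&(abs(g-b)<40)
ora=lambda r,g,b:(r>b+70)&(g>b+15)
E
python3 - <<'E'
from meas import *
c=dict(np.load('top0.npz'))
P=np.array([onz(c,u,.12)[:2] for u in white_quad(c,(170,165,225,211))],np.float32)
r=cv2.minAreaRect(P);print('plate',r)
B=cmask(c,(170,165,225,211),lambda r,g,b:blue(r,g,b)|yel(r,g,b));print('blue bbox',B.min(0),B.max(0),onz(c,B.mean(0),.16))
W=np.array([onz(c,u,.14)[:2] for u in white_quad(c,(300,165,345,205))],np.float32)
print('rim',cv2.minEnclosingCircle(W),cv2.fitEllipse(W))
R=cmask(c,(300,165,345,205),red); 
L=R[R[:,0]<311];Q=R[R[:,0]>331]
a,b=onz(c,L.mean(0),.14),onz(c,Q.mean(0),.14);print(len(L),len(Q),a,b,(a+b)/2,np.degrees(np.arctan2(*(a-b)[[1,0]])))
O=cmask(c,(308,183,326,191),ora)
for z in (.075,.09,.11):print(z,onz(c,O.mean(0),z),onz(c,O.min(0),z),onz(c,O.max(0),z),len(O))
for u,h in (((175,143),.08),((219,149),.08),((240,259),.03)):print(onz(c,u,h))
E
```

```text
plate ((0.5599873065948486, 0.1260698139667511), (0.07838597893714905, 0.07214272022247314), 80.12100219726562)
blue bbox [188. 185.] [197. 194.] [0.55954674 0.12549556 0.16      ]
rim ((0.5737805962562561, -0.20297597348690033), 0.04204665869474411) ((0.575667679309845, -0.20289024710655212), (0.07430757582187653, 0.08332682400941849), 98.46343231201172)
7 4 [ 0.57791902 -0.1694306   0.14      ] [ 0.57968502 -0.23670367  0.14      ] [ 0.57880202 -0.20306713  0.14      ] 91.50374445611355
0.075 [ 0.58052858 -0.20503349  0.075     ] [ 0.58046995 -0.18973966  0.075     ] [ 0.58058723 -0.22033471  0.075     ] 12
0.09 [ 0.57847753 -0.20207138  0.09      ] [ 0.57841977 -0.18700196  0.09      ] [ 0.57853533 -0.21714807  0.09      ] 12
0.11 [ 0.57574281 -0.1981219   0.11      ] [ 0.57568619 -0.1833517   0.11      ] [ 0.57579946 -0.21289921  0.11      ] 12
[0.69897459 0.18820445 0.08      ]
[0.68261255 0.06583232 0.08      ]
[0.37812662 0.00651155 0.03      ]
```

Emit:
{"method": "play_rows", "body": {
  "steps": [1,-0.5,-0.33,-0.05,0,1,-1,-0.67,-0.1,0,1,-1,-0.67,-0.1,0,1,-1,-0.67,-0.1,0,1,-1,-0.67,-0.1,0,1,-1,-0.67,-0.1,0,1,-1,-0.67,-0.1,0,1,-1,-0.67,-0.1,0,1,-1,-0.67,-0.1,0,1,-1,-0.67,-0.1,0]
}}

```text
time: 1.15
position: [0.414, 0.3118, 0.2512]
tool_rot: [0.169, 0.986, -0.0, 0.0]
ft_force: [1.3, 0.1, -0.0]
grip_width: 0.0871
grip_force: 0.0
```

Emit:
{"method": "play_rows", "body": {
  "steps": [1,-1,-0.67,-0.1,0,1,-1,-0.67,-0.1,0,1,-1,-0.67,-0.1,0,1,-1,-0.67,-0.1,0,1,-1,-0.67,-0.1,0,1,-1,-0.67,-0.1,0,1,-0.5,-0.33,-0.05,0,1,0,0,0,-0.86,1,0,0,0,-0.8,1,0,0,0,0]
}}

```text
time: 2.15
position: [0.5529, 0.126, 0.2703]
tool_rot: [0.087, 0.996, 0.0, -0.001]
ft_force: [-0.3, 0.0, -0.6]
grip_width: 0.0868
grip_force: 0.0
```

```bash
cat >> h.py <<'E'
from scipy.spatial.transform import Rotation as Ro
def st():
    o=robot.get_obs();R=Ro.from_quat(o['tool_rot']).as_matrix()
    print('t',round(o['time'],2),'p',np.round(o['position'],4),'ydir',round(np.degrees(np.arctan2(R[1,1],R[0,1])),2),'tilt',np.round(R[:2,2],4),'F',np.round(o['ft_force'],2),'M',np.round(o['moment'],3),'w',round(o['grip_width'],4),'gf',round(float(o['grip_force']),1))
    return o,R
def goto(p,yd=None):
    "shift in shares for a target, using the present axes; twist shares"
    o,R=st(); d=R.T@(np.array(p)-o['position'])/.03
    print('shift',np.round(d,2))
    if yd is not None: print('twist',round(-np.radians(yd-np.degrees(np.arctan2(R[1,1],R[0,1])))/.1,2))
E
python3 - <<'E'
from h import *
st();c=cam('wrist','w1');print(proj(c,[[.56,.126,.177],[.56,.126,.12]]))
E
```

```text
t 2.15 p [0.5529 0.126  0.2703] ydir 80.01 tilt [-0.0013  0.0001] F [-0.26  0.04 -0.64] M [ 0.015  0.021 -0.023] w 0.0868 gf 0.0
[[260.46003473 201.01460856]
 [260.3722677  182.77358273]]
```

View pics/w1.png

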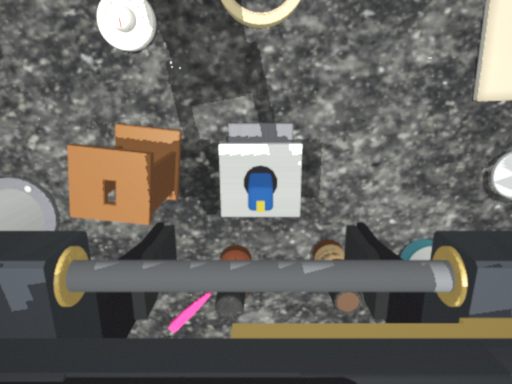

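Wrist view: white plate spans about (219–302, 145–217), squared to the image. The black collar is at about (261,183) and the blue handle at (260,190), with its yellow stripe on the far (+x) side.

```bash
python3 - <<'E'
from meas import *
c=dict(np.load('w1.npz'));c['image']=c['image']
box=(205,130,315,225)
H=white_quad(c,box)
P=np.array([onz(c,u,.12)[:2] for u in H],np.float32);print('plate',cv2.minAreaRect(P))
B=cmask(c,box,lambda r,g,b:blue(r,g,b)|yel(r,g,b));print(B.min(0),B.max(0))
Y=cmask(c,box,yel);print('yel',Y.min(0),Y.max(0),Y.mean(0))
b=cv2.minAreaRect(B.astype(np.float32));print(b)
cen=(B.min(0)+B.max(0))/2
K=cmask((c),(235,155,290,212),lambda r,g,b:(np.maximum(np.maximum(r,g),b)<70));k=K[K[:,1]<178]
print('collar',K.min(0),K.max(0))
hx=(K[:,0].min()+K[:,0].max())/2
print('collar top edge',onz(c,((K[:,0].min()+K[:,0].max())/2,K[:,1].min()),.126))
print('handle far top edge mid',onz(c,(cen[0],B.max(0)[1]+.5),.177),'near',onz(c,(cen[0],B.min(0)[1]-.5),.177))
for f in (lambda:None,):pass
for e in (B[:,0].min()-.5,B[:,0].max()+.5):print(onz(c,(e,195),.177))
cv2.imwrite('pics/w1c.png',cv2.resize(c['image'][150:225,215:310,::-1],None,fx=8,fy=8,interpolation=cv2.INTER_NEAREST))
E
```

```text
plate ((0.5578243136405945, 0.12599289417266846), (0.07750190794467926, 0.07093378156423569), 80.03911590576172)
[247. 173.] [273. 211.]
yel [257. 201.] [263. 211.] [260.03947368 206.06578947]
((260.0, 192.0), (38.0, 26.0), 90.0)
collar [245. 167.] [275. 188.]
collar top edge [0.54372131 0.12849983 0.126     ]
handle far top edge mid [0.56850655 0.1241401  0.177     ] near [0.53736443 0.12960751 0.177     ]
[0.55326552 0.11611469 0.177     ]
[0.55691166 0.13687704 0.177     ]
```

View pics/w1c.png

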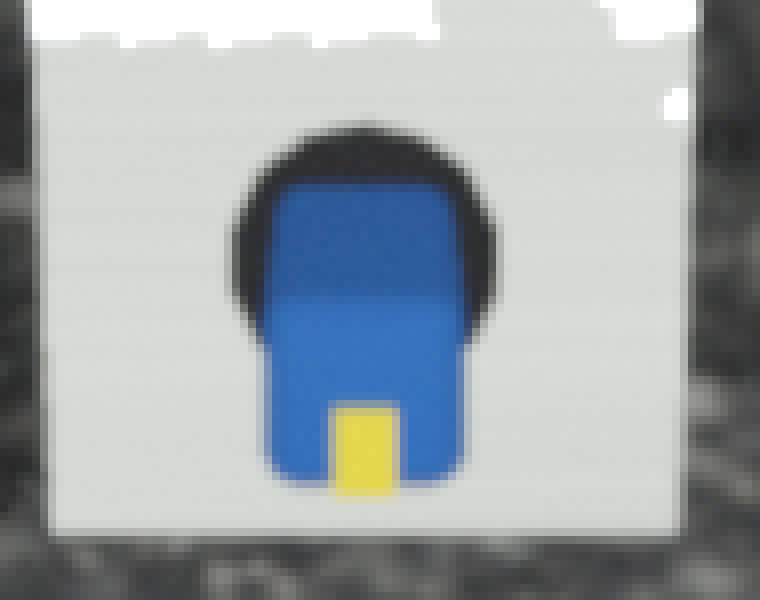

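Crop: the handle's top face runs from about (248,187) to (273,210.5), with no visible twist against the plate. The collar is centred near column 260.5.

```bash
python3 - <<'E'
from h import *
c=dict(np.load('w1.npz'))
for v in (187,198.75,210.5):print(onz(c,(260.5,v),.177))
print('collar back edge',onz(c,(260.5,165.8),.126), onz(c,(244.2,182),.126),onz(c,(277,182),.126))
p=onz(c,(260.5,198.75),.177);print(p);goto([p[0],p[1],.142],80)
E
```

```text
[0.54877949 0.12799721 0.177     ]
[0.55817395 0.12635168 0.177     ]
[0.56775129 0.12467412 0.177     ]
collar back edge [0.54269833 0.12914353 0.126     ] [0.55514627 0.11163611 0.126     ] [0.56040077 0.14155813 0.126     ]
[0.55817395 0.12635168 0.177     ]
t 2.2 p [0.553  0.1262 0.2704] ydir 79.94 tilt [-0.0011  0.0001] F [ 0.06 -0.41  0.13] M [ 0.057  0.048 -0.022] w 0.0873 gf 0.0
shift [-0.17  0.04  4.28]
twist -0.01
```

Emit:
{"method": "play_rows", "body": {
  "steps": [0.2,-0.17,0.04,0.5,0,0.2,0,0,0.9,0,0.2,0,0,0.9,0,0.2,0,0,0.9,0,0.2,0,0,0.7,0,0.2,0,0,0.38,0,-1,0,0,0,0,-1,0,0,0,0,-1,0,0,0,0,-1,0,0,0,0],
  "grip_force": 40
}}

```text
time: 3.2
position: [0.5598, 0.1267, 0.1433]
tool_rot: [0.087, 0.996, 0.0, 0.001]
ft_force: [1.3, -0.2, 1.0]
grip_width: 0.0281
grip_force: 0.0
```

Emit:
{"method": "play_rows", "body": {
  "steps": [-1,0,0,0,0,-1,0,0,0,0,-1,0,0,0,0,-1,0,0,-0.1,0,-1,0,0,-0.2,0,-1,0,0,0,0,-1,0,0,0,0,-1,0,0,0,0,-1,0,0,0,0,-1,0,0,0,0]
}}

```text
time: 4.2
position: [0.5589, 0.1266, 0.1509]
tool_rot: [0.087, 0.996, -0.0, -0.0]
ft_force: [0.1, -0.5, -2.0]
grip_width: 0.0198
grip_force: 40.0
```

```bash
python3 - <<'E'
from h import *
st()
E
```

```text
t 4.2 p [0.5589 0.1266 0.1509] ydir 80.04 tilt [-0.0004 -0.    ] F [ 0.14 -0.46 -2.03] M [ 0.014  0.056 -0.015] w 0.0198 gf 40.0
```

Emit:
{"method": "play_rows", "body": {
  "steps": [-1,0,0,-0.4,0,-1,0,0,-0.6,0,-1,0,0,-0.9,0,-1,0,0,-1,0,-1,0,0,-1,0,-1,0,0,-0.8,0,-1,0,0,-0.3,0,-1,-0.1,-0.3,0,0,-1,-0.2,-0.8,0,0,-1,-0.2,-0.9,0,0]
}}

```text
time: 5.2
position: [0.5623, 0.0643, 0.2995]
tool_rot: [0.086, 0.996, -0.0, -0.002]
ft_force: [0.4, -0.6, -1.1]
grip_width: 0.0196
grip_force: 40.0
```

Emit:
{"method": "play_rows", "body": {
  "steps": [-1,-0.25,-1,0,0,-1,-0.25,-1,0,0,-1,-0.25,-1,0,0,-1,-0.25,-1,0,0,-1,-0.25,-1,0,0,-1,-0.2,-0.8,0,0,-1,-0.16,-0.5,0,0,-1,0,0,0,-1,-1,0,0,0,-1,-1,0,0,0,0]
}}

```text
time: 6.2
position: [0.5776, -0.1296, 0.2998]
tool_rot: [-0.013, 1.0, 0.001, -0.001]
ft_force: [-0.3, -0.1, -1.0]
grip_width: 0.0196
grip_force: 40.0
```

```bash
python3 - <<'E'
from h import *
st();c=cam('wrist','w2');print(proj(c,[[.578,-.203,.14]]))
E
```

```text
t 6.2 p [ 0.5776 -0.1296  0.2998] ydir 91.47 tilt [-0.0024  0.0012] F [-0.26 -0.07 -0.99] M [ 0.01  -0.013 -0.014] w 0.0196 gf 40.0
[[182.60856323 171.83964432]]
```

View pics/w2.png

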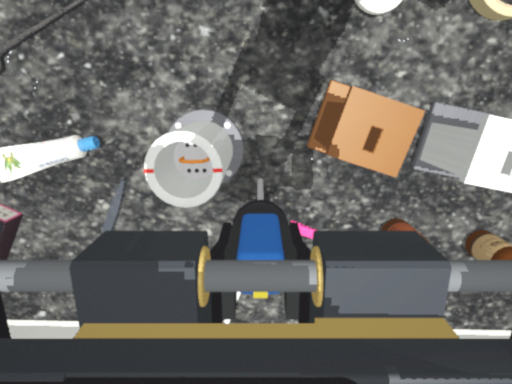

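Wrist view 2: the hook is held straight, with its rod at (261,190). The well rim is at about (184,169), with red marks at (149,170) and (217,170). The orange loop sits at about (195,160) on the disc.

```bash
python3 - <<'E'
from meas import *
c=dict(np.load('w2.npz'))
R=cmask(c,(135,150,235,190),red);L=R[R[:,0]<160];Q=R[R[:,0]>207]
a,b=onz(c,L.mean(0),.14),onz(c,Q.mean(0),.14)
print(len(L),len(Q),L.mean(0),Q.mean(0),a,b,(a+b)/2,np.degrees(np.arctan2(*(b-a)[[1,0]])))
O=cmask(c,(170,145,208,175),ora);print('O',O.min(0),O.max(0),O.mean(0),len(O))
for z in (.07,.08,.09,.1,.11):
    print(z,onz(c,O.mean(0),z),onz(c,O.min(0),z)[1]-onz(c,O.max(0)+1,z)[1])
cr=c['image'][120:220,135:235,::-1]
cv2.imwrite('pics/w2c.png',cv2.resize(cr,None,fx=6,fy=6,interpolation=cv2.INTER_CUBIC))
E
```

```text
43 35 [147.90697674 170.62790698] [217.28571429 169.82857143] [ 0.57767181 -0.23637413  0.14      ] [ 0.57514691 -0.16955113  0.14      ] [ 0.57640936 -0.20296263  0.14      ] 92.16388565218713
O [179. 157.] [207. 162.] [192.14141414 160.48484848] 99
0.07 [ 0.58030235 -0.20710463  0.07      ] -0.033520006137164465
0.08 [ 0.57835021 -0.20516311  0.08      ] -0.03266700095966385
0.09 [ 0.57639806 -0.2032216   0.09      ] -0.03181399578216332
0.1 [ 0.57444592 -0.20128008  0.1       ] -0.030960990604662758
0.11 [ 0.57249377 -0.19933857  0.11      ] -0.03010798542716217
```

View pics/w2c.png

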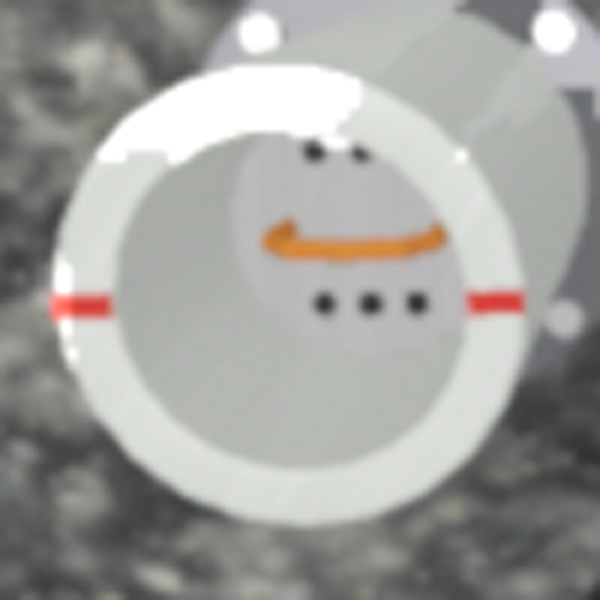

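```bash
python3 - <<'E'
from h import *
c=dict(np.load('w2.npz'))
for z in (.055,.065,.075):print(z,onz(c,(135+232/6,120+205/6),z)[1]+.203+.0265, onz(c,(135+350/6,120+248/6),z+.024)[:2])
goto([.5565,-.2037,.30],92)
E
```

```text
0.055 -0.002496028044883105 [ 0.57949013 -0.20402851]
0.065 -1.5759921715454567e-05 [ 0.57751338 -0.2021216 ]
0.075 0.002464508201452196 [ 0.57553663 -0.20021469]
t 6.25 p [ 0.5777 -0.1294  0.3001] ydir 91.39 tilt [-0.0021  0.001 ] F [ 0.4   0.15 -0.57] M [ 0.087 -0.031  0.017] w 0.0199 gf 40.0
shift [ 0.77 -2.46  0.  ]
twist -0.11
```

Emit:
{"method": "play_rows", "body": {
  "steps": [-1,0.1,-0.4,0,-0.1,-1,0.3,-0.9,0,0,-1,0.3,-0.8,0,0,-1,0.07,-0.36,0,0,-1,0,0,0,0,-1,0,0,0,0,-1,0,0,0,0,-1,0,0,0,0,-1,0,0,0,0,-1,0,0,0,0]
}}

```text
time: 7.25
position: [0.5579, -0.2036, 0.3012]
tool_rot: [-0.018, 1.0, 0.0, 0.0]
ft_force: [-0.6, -0.1, -0.6]
grip_width: 0.0195
grip_force: 40.0
```

```bash
python3 - <<'E'
from h import *
goto([.5565,-.2037,.212],92)
t=cam('top','t3');s=cam('scene','s3');w=cam('wrist','w3')
r=lambda a,k:cv2.resize(a[:,:,::-1],None,fx=k,fy=k,interpolation=cv2.INTER_CUBIC)
cv2.imwrite('pics/c3.png',np.hstack([r(s['image'][130:260,290:370],4.5),r(w['image'][130:260,220:310],4.5)]))
E
```

```text
t 7.25 p [ 0.5579 -0.2036  0.3012] ydir 92.11 tilt [0.0001 0.    ] F [-0.62 -0.08 -0.55] M [0.043 0.005 0.001] w 0.0195 gf 40.0
shift [ 0.05 -0.    2.97]
twist 0.02
```

View pics/c3.png

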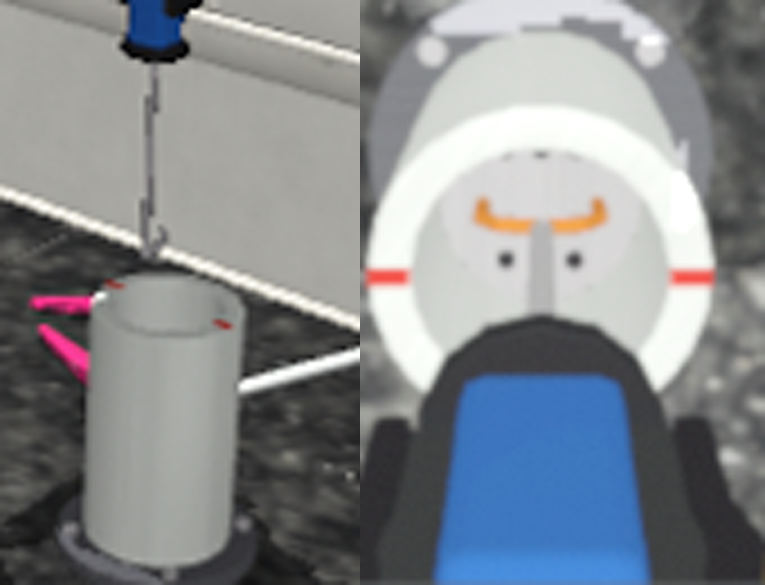

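Left crop: the hook is above the mouth, pointing +x. Right crop: the rod is centred on the loop, with its end at wrist pixel (260,179). The red marks are at (226,191) and (294,191).

```bash
python3 - <<'E'
from h import *
c=dict(np.load('w3.npz'))
print(onz(c,(226,191.3),.14),onz(c,(293.8,191.3),.14))
print('rod foot',onz(c,(260,179.3),.174)); print('crown',onz(c,(260,130+226/4.5),.089))
print(proj(c,[[.5575-.0023,-.2036,.174],[.5575-.0023,-.2036,.19]]))
E
```

```text
[ 0.57783744 -0.23556376  0.14      ] [ 0.57536515 -0.16885825  0.14      ]
rod foot [ 0.55593679 -0.2028954   0.174     ]
crown [ 0.57824901 -0.20203246  0.089     ]
[[259.22397888 178.45154938]
 [259.18939062 183.10031758]]
```

Emit:
{"method": "play_rows", "body": {
  "steps": [-1,0.08,0,0,0,-1,0,0,0.3,0,-1,0,0,0.5,0,-1,0,0,0.5,0,-1,0,0,0.5,0,-1,0,0,0.5,0,-1,0,0,0.4,0,-1,0,0,0.27,0,-1,0,0,0,0,-1,0,0,0,0]
}}

```text
time: 8.4
position: [0.5556, -0.2044, 0.2122]
tool_rot: [-0.018, 1.0, -0.0, 0.0]
ft_force: [0.6, 0.4, -1.3]
grip_width: 0.0201
grip_force: 40.0
```

```bash
python3 - <<'E'
from h import *
st()
w=cam('wrist','w4');st()
E
```

```text
t 8.4 p [ 0.5556 -0.2044  0.2122] ydir 92.07 tilt [ 0.0005 -0.0003] F [ 0.61  0.39 -1.34] M [ 0.012 -0.027  0.002] w 0.0201 gf 40.0
t 8.45 p [ 0.5558 -0.2045  0.2126] ydir 92.08 tilt [ 0.0012 -0.0007] F [ 0.02  0.74 -1.68] M [ 0.052  0.028 -0.006] w 0.02 gf 40.0
```

Emit:
{"method": "play_rows", "body": {
  "steps": [-1,0,0,0.08,0,-1,0,0,0.08,0,-1,0,0,0.08,0,-1,0,0,0.08,0,-1,0,0,0.05,0,-1,0,0,0.04,0,-1,0,0,0,0,-1,0,0,0,0,-1,0,0,0,0,-1,0,0,0,0]
}}

```text
time: 9.45
position: [0.5554, -0.2042, 0.1999]
tool_rot: [-0.018, 1.0, -0.0, 0.0]
ft_force: [0.0, -0.1, -0.8]
grip_width: 0.0197
grip_force: 40.0
```

Emit:
{"method": "play_rows", "body": {
  "steps": [-1,0,0,0.03,0,-1,0,0,0.03,0,-1,0,0,0.03,0,-1,0,0,0,0,-1,0,0,0,0,-1,0,0,0,0,-1,0,0,0,0,-1,0,0,0,0,-1,0,0,0,0,-1,0,0,0,0]
}}

```text
time: 10.45
position: [0.5554, -0.2043, 0.1972]
tool_rot: [-0.018, 1.0, -0.0, 0.0]
ft_force: [-0.9, 0.4, 5.1]
grip_width: 0.0199
grip_force: 40.0
```

Emit:
{"method": "play_rows", "body": {
  "steps": [-1,0,0,-0.1,0,-1,0,0,-0.13,0,-1,0,0,0,0,-1,-0.1,0,0,0,-1,-0.13,0,0,0,-1,-0.13,0,0,0,-1,-0.13,0,0,0,-1,0,0,0,0,-1,0,0,0,0,-1,0,0,0,0]
}}

```text
time: 11.45
position: [0.5698, -0.2036, 0.2039]
tool_rot: [-0.018, 1.0, 0.0, -0.0]
ft_force: [0.2, 0.2, -0.9]
grip_width: 0.0196
grip_force: 40.0
```

```bash
python3 - <<'E'
from h import *
st()
w=cam('wrist','w5');s=cam('scene','s5')
r=lambda a,k:cv2.resize(a[:,:,::-1],None,fx=k,fy=k,interpolation=cv2.INTER_CUBIC)
cv2.imwrite('pics/c5.png',np.hstack([r(w['image'][100:230,190:330],4.5)]))
E
```

```text
t 11.45 p [ 0.5698 -0.2036  0.2039] ydir 92.08 tilt [-0.0003  0.0002] F [ 0.18  0.18 -0.87] M [ 0.013 -0.019 -0.016] w 0.0196 gf 40.0
```

View pics/c5.png

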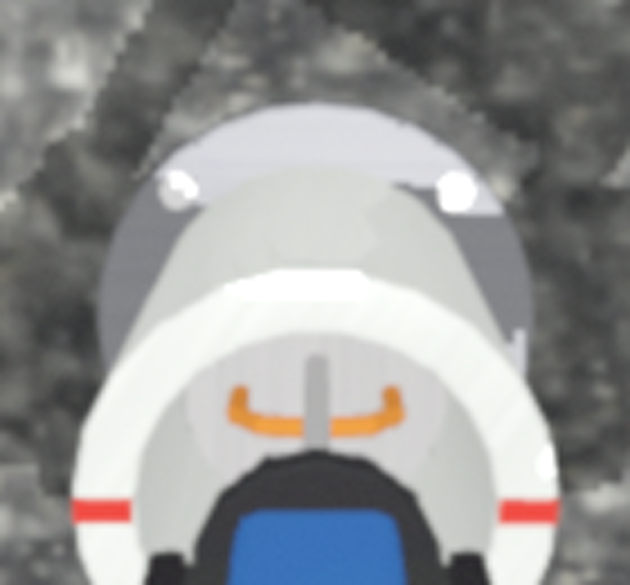

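Wrist view: the rod at crop (317,400) stands in front of the loop crown, with the foot under it. Now lifting gently.

Emit:
{"method": "play_rows", "body": {
  "steps": [-1,0,0,-0.1,0,-1,0,0,-0.1,0,-1,0,0,-0.1,0,-1,0,0,-0.08,0,-1,0,0,-0.06,0,-1,0,0,-0.06,0,-1,0,0,-0.06,0,-1,0,0,-0.06,0,-1,0,0,-0.06,0,-1,0,0,-0.06,0]
}}

```text
time: 12.55
position: [0.5698, -0.2036, 0.2256]
tool_rot: [-0.018, 1.0, 0.0, -0.0]
ft_force: [0.9, -0.2, -8.0]
grip_width: 0.02
grip_force: 40.0
```

Emit:
{"method": "play_rows", "body": {
  "steps": [-1,0,0,-0.08,0,-1,0,0,-0.08,0,-1,0,0,-0.08,0,-1,0,0,-0.08,0,-1,0,0,-0.08,0,-1,0,0,-0.08,0,-1,0,0,-0.08,0,-1,0,0,-0.08,0,-1,0,0,-0.08,0,-1,0,0,-0.08,0]
}}

```text
time: 13.55
position: [0.5699, -0.2036, 0.2503]
tool_rot: [-0.018, 1.0, 0.0, -0.0]
ft_force: [0.7, -0.6, -7.3]
grip_width: 0.02
grip_force: 40.0
```

```bash
python3 - <<'E'
from h import *
st()
w=cam('wrist','w6')
cv2.imwrite('pics/c6.png',cv2.resize(w['image'][100:230,190:330,::-1],None,fx=3,fy=3))
E
```

```text
t 13.55 p [ 0.5699 -0.2036  0.2503] ydir 92.07 tilt [-0.0002  0.0001] F [ 0.67 -0.56 -7.32] M [-0.089 -0.152  0.025] w 0.02 gf 40.0
```

Caught and drawing at about 6.5 N. Continuing to just short of the predicted stop (TCP z about 0.302).

Emit:
{"method": "play_rows", "body": {
  "steps": [-1,0,0,-0.08,0,-1,0,0,-0.08,0,-1,0,0,-0.08,0,-1,0,0,-0.08,0,-1,0,0,-0.08,0,-1,0,0,-0.08,0,-1,0,0,-0.08,0,-1,0,0,-0.08,0,-1,0,0,-0.08,0,-1,0,0,-0.08,0]
}}

```text
time: 14.6
position: [0.57, -0.2036, 0.2743]
tool_rot: [-0.018, 1.0, 0.0, -0.0]
ft_force: [0.5, 0.2, -7.0]
grip_width: 0.0196
grip_force: 40.0
```

Emit:
{"method": "play_rows", "body": {
  "steps": [-1,0,0,-0.08,0,-1,0,0,-0.08,0,-1,0,0,-0.08,0,-1,0,0,-0.08,0,-1,0,0,-0.08,0,-1,0,0,-0.08,0,-1,0,0,-0.06,0,-1,0,0,-0.06,0,-1,0,0,-0.04,0,-1,0,0,0,0]
}}

```text
time: 15.6
position: [0.5701, -0.2037, 0.2936]
tool_rot: [-0.018, 1.0, -0.0, 0.0]
ft_force: [0.0, -0.6, -6.6]
grip_width: 0.0198
grip_force: 40.0
```

Emit:
{"method": "play_rows", "body": {
  "steps": [-1,0,0,-0.02,0,-1,0,0,-0.02,0,-1,0,0,-0.02,0,-1,0,0,-0.02,0,-1,0,0,-0.02,0,-1,0,0,-0.02,0,-1,0,0,-0.02,0,-1,0,0,0,0,-1,0,0,0,0,-1,0,0,0,0]
}}

```text
time: 16.6
position: [0.57, -0.2037, 0.2976]
tool_rot: [-0.018, 1.0, -0.0, 0.0]
ft_force: [-0.0, -0.2, -7.4]
grip_width: 0.0197
grip_force: 40.0
```

Emit:
{"method": "play_rows", "body": {
  "steps": [-1,0,0,-0.02,0,-1,0,0,-0.02,0,-1,0,0,-0.02,0,-1,0,0,-0.02,0,-1,0,0,0,0,-1,0,0,0,0,-1,0,0,0,0,-1,0,0,0,0,-1,0,0,0,0,-1,0,0,0,0]
}}

```text
time: 17.6
position: [0.57, -0.2037, 0.3]
tool_rot: [-0.018, 1.0, -0.0, 0.0]
ft_force: [0.1, -0.7, -7.2]
grip_width: 0.0197
grip_force: 40.0
```

Emit:
{"method": "play_rows", "body": {
  "steps": [-1,0,0,-0.02,0,-1,0,0,-0.02,0,-1,0,0,-0.02,0,-1,0,0,0,0,-1,0,0,0,0,-1,0,0,0,0,-1,0,0,0,0,-1,0,0,0,0,-1,0,0,0,0,-1,0,0,0,0]
}}

```text
time: 18.6
position: [0.57, -0.2037, 0.3018]
tool_rot: [-0.018, 1.0, -0.0, 0.0]
ft_force: [0.6, 0.9, -6.4]
grip_width: 0.0197
grip_force: 40.0
```

Emit:
{"method": "play_rows", "body": {
  "steps": [-1,0,0,-0.02,0,-1,0,0,-0.02,0,-1,0,0,-0.02,0,-1,0,0,0,0,-1,0,0,0,0,-1,0,0,0,0,-1,0,0,0,0,-1,0,0,0,0,-1,0,0,0,0,-1,0,0,0,0]
}}

```text
time: 19.6
position: [0.57, -0.2037, 0.3036]
tool_rot: [-0.018, 1.0, -0.0, 0.0]
ft_force: [1.1, -0.4, -6.9]
grip_width: 0.0195
grip_force: 40.0
```

Emit:
{"method": "play_rows", "body": {
  "steps": [-1,0,0,-0.02,0,-1,0,0,-0.02,0,-1,0,0,0,0,-1,0,0,0,0,-1,0,0,0,0,-1,0,0,0,0,-1,0,0,0,0,-1,0,0,0,0,-1,0,0,0,0,-1,0,0,0,0]
}}

```text
time: 20.6
position: [0.57, -0.2037, 0.3048]
tool_rot: [-0.018, 1.0, -0.0, 0.0]
ft_force: [0.1, -0.2, -7.7]
grip_width: 0.02
grip_force: 40.0
```

Emit:
{"method": "play_rows", "body": {
  "steps": [-1,0,0,-0.02,0,-1,0,0,-0.02,0,-1,0,0,0,0,-1,0,0,0,0,-1,0,0,0,0,-1,0,0,0,0,-1,0,0,0,0,-1,0,0,0,0,-1,0,0,0,0,-1,0,0,0,0]
}}

```text
time: 21.6
position: [0.57, -0.2036, 0.3059]
tool_rot: [-0.018, 1.0, 0.0, -0.0]
ft_force: [0.2, -0.3, -8.3]
grip_width: 0.0199
grip_force: 40.0
```

Emit:
{"method": "play_rows", "body": {
  "steps": [-1,0,0,-0.02,0,-1,0,0,-0.02,0,-1,0,0,0,0,-1,0,0,0,0,-1,0,0,0,0,-1,0,0,0,0,-1,0,0,0,0,-1,0,0,0,0,-1,0,0,0,0,-1,0,0,0,0]
}}

```text
time: 22.6
position: [0.5699, -0.2036, 0.3071]
tool_rot: [-0.018, 1.0, 0.0, -0.0]
ft_force: [0.2, 0.2, -12.5]
grip_width: 0.0198
grip_force: 40.0
```

Emit:
{"method": "play_rows", "body": {
  "steps": [-1,0,0,-0.02,0,-1,0,0,0,0,-1,0,0,0,0,-1,0,0,0,0,-1,0,0,0,0,-1,0,0,0,0,-1,0,0,0,0,-1,0,0,0,0,-1,0,0,0,0,-1,0,0,0,0]
}}

```text
time: 23.6
position: [0.57, -0.2036, 0.3077]
tool_rot: [-0.018, 1.0, 0.0, -0.0]
ft_force: [-0.7, 0.2, -14.5]
grip_width: 0.0199
grip_force: 40.0
```

Stop confirmed (force rising at the stop's stiffness). Now unload, free the hook and back it out.

Emit:
{"method": "play_rows", "body": {
  "steps": [-1,0,0,-0.0,0,-1,0,0,0.08,0,-1,0,0,0.1,0,-1,0,0,0.1,0,-1,0,0,0.1,0,-1,0,0,0.1,0,-1,0,0,0.07,0,-1,0,0,0,0,-1,0,0,0,0,-1,0,0,0,0]
}}

```text
time: 24.6
position: [0.5701, -0.2037, 0.2914]
tool_rot: [-0.018, 1.0, -0.0, 0.0]
ft_force: [-0.4, -0.2, 0.2]
grip_width: 0.0198
grip_force: 40.0
```

Emit:
{"method": "play_rows", "body": {
  "steps": [-1,0.08,0,0,0,-1,0.1,0,0,0,-1,0.1,0,0,0,-1,0.1,0,0,0,-1,0.1,0,0,0,-1,0.1,0,0,0,-1,0.1,0,0,0,-1,0,0,0,0,-1,0,0,0,0,-1,0,0,0,0]
}}

```text
time: 25.6
position: [0.5498, -0.2044, 0.2913]
tool_rot: [-0.018, 1.0, -0.0, 0.0]
ft_force: [-0.1, -0.3, -1.2]
grip_width: 0.0198
grip_force: 40.0
```

```bash
python3 - <<'E'
from h import *
st()
w=cam('wrist','w7');s=cam('scene','s7')
r=lambda a,k:cv2.resize(a[:,:,::-1],None,fx=k,fy=k,interpolation=cv2.INTER_CUBIC)
cv2.imwrite('pics/c7.png',np.hstack([r(w['image'][130:260,200:320],3.2),r(s['image'][130:260,275:390],3.2)]))
E
```

```text
t 25.6 p [ 0.5498 -0.2044  0.2913] ydir 92.08 tilt [ 0.0002 -0.0001] F [-0.05 -0.33 -1.16] M [ 0.035  0.027 -0.024] w 0.0198 gf 40.0
```

View pics/c7.png

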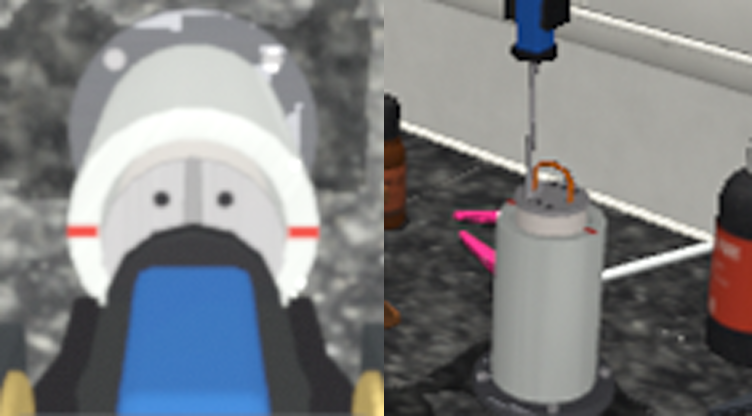

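The scene crop shows the strainer standing proud of the rim, its loop free and the hook clear on the near side. Now going back to the stand.

Emit:
{"method": "play_rows", "body": {
  "steps": [-1,0,0,-0.3,0,-1,0,0,-0.6,0,-1,0,0,-0.5,0,-1,0,0.3,0,0,-1,-0.05,0.7,0,0,-1,-0.07,1,0,0,-1,-0.07,1,0,0,-1,-0.07,1,0,0,-1,-0.07,1,0,0,-1,-0.07,1,0,0]
}}

```text
time: 26.7
position: [0.5544, -0.0221, 0.3328]
tool_rot: [-0.018, 1.0, 0.0, -0.0]
ft_force: [-0.6, -0.9, -0.8]
grip_width: 0.0201
grip_force: 40.0
```

Emit:
{"method": "play_rows", "body": {
  "steps": [-1,-0.07,1,0,0,-1,-0.07,1,0,0,-1,-0.07,1,0,0,-1,-0.07,1,0,0,-1,-0.06,0.7,0,0,-1,-0.03,0.32,0,0,-1,0,0,0,0.7,-1,0,0,0,0.8,-1,0,0,0,0.6,-1,0,0,0,0]
}}

```text
time: 27.7
position: [0.5604, 0.1266, 0.3329]
tool_rot: [0.087, 0.996, -0.0, -0.0]
ft_force: [0.1, 0.0, -1.8]
grip_width: 0.0199
grip_force: 40.0
```

```bash
python3 - <<'E'
from h import *
goto([.5588,.1266,.275],80.04)
E
```

```text
t 27.7 p [0.5604 0.1266 0.3329] ydir 80.03 tilt [-0.0008 -0.0003] F [ 0.08  0.03 -1.8 ] M [-0.005  0.01   0.016] w 0.0199 gf 40.0
shift [ 0.05 -0.01  1.93]
twist -0.0
```

Emit:
{"method": "play_rows", "body": {
  "steps": [-1,0.05,-0.01,0.4,0,-1,0,0,0.8,0,-1,0,0,0.5,0,-1,0,0,0.2,0,-1,0,0,0,0,-1,0,0,0,0,-1,0,0,0,0,-1,0,0,0,0,-1,0,0,0,0,-1,0,0,0,0]
}}

```text
time: 28.7
position: [0.5594, 0.1268, 0.2766]
tool_rot: [0.087, 0.996, 0.0, 0.0]
ft_force: [-0.4, 0.4, -0.6]
grip_width: 0.0197
grip_force: 40.0
```

```bash
python3 - <<'E'
from h import *
goto([.5588,.1266,.16],80.04)
w=cam('wrist','w8');s=cam('scene','s8')
print(proj(w,[[.5587,.1265,.12],[.5587-.0023,.1265,.148]]),proj(s,[[.5587,.1265,.148],[.5587,.1265,.12]]))
r=lambda a,k:cv2.resize(a[:,:,::-1],None,fx=k,fy=k,interpolation=cv2.INTER_CUBIC)
cv2.imwrite('pics/c8.png',np.hstack([r(w['image'][120:230,200:320],3.3),r(s['image'][90:200,180:280],3.3)]))
E
```

```text
t 28.7 p [0.5594 0.1268 0.2766] ydir 80.05 tilt [0.0007 0.    ] F [-0.39  0.44 -0.65] M [-0.02   0.002 -0.006] w 0.0197 gf 40.0
shift [ 0.02 -0.01  3.89]
twist 0.0
[[258.61381644 173.18340252]
 [258.04675767 177.88747463]] [[223.2191022  158.03209936]
 [223.71187255 167.78458902]]
```

View pics/c8.png

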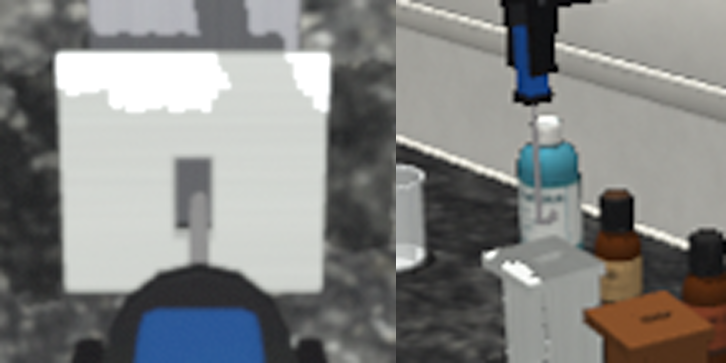

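```bash
python3 - <<'E'
from h import *
c=dict(np.load('w8.npz'));R=Ro.from_quat(robot.get_obs()['tool_rot']).as_matrix()
a=onz(c,(258.5,167.6),.12);b=onz(c,(258.5,189.1),.12);f=onz(c,(260.2,178.8),.1495)
print(a,b,f,'slot len',np.linalg.norm(b-a))
seat=a+(b-a)*5.5/24; sh=f-R[:,0]*.0023
print('seat',seat,'shaft',sh,'correction tool shares',R.T@(seat-sh)/.03)
E
```

```text
[0.55331262 0.12733802 0.12      ] [0.57425545 0.12365062 0.12      ] [0.55716776 0.12827909 0.1495    ] slot len 0.021264977085344455
seat [0.55811202 0.126493   0.12      ] shaft [0.55943315 0.12788156 0.14950079] correction tool shares [ 0.03571118 -0.0532068   0.98334705]
```

Emit:
{"method": "play_rows", "body": {
  "steps": [-1,0.03,-0.02,0.1,0,-1,0,0,0.3,0,-1,0,0,0.3,0,-1,0,0,0.3,0,-1,0,0,0.3,0,-1,0,0,0.3,0,-1,0,0,0,0,-1,0,0,0,0,-1,0,0,0,0,-1,0,0,0,0]
}}

```text
time: 29.8
position: [0.5586, 0.1263, 0.2288]
tool_rot: [0.087, 0.996, 0.0, 0.001]
ft_force: [-1.1, 0.4, -0.7]
grip_width: 0.0197
grip_force: 40.0
```

Emit:
{"method": "play_rows", "body": {
  "steps": [-1,0,0,0.3,0,-1,0,0,0.4,0,-1,0,0,0.4,0,-1,0,0,0.4,0,-1,0,0,0.4,0,-1,0,0,0.4,0,-1,0,0,0.3,0,-1,0,0,0,0,-1,0,0,0,0,-1,0,0,0,0]
}}

```text
time: 30.8
position: [0.5588, 0.1264, 0.1508]
tool_rot: [0.087, 0.996, 0.0, 0.001]
ft_force: [-0.6, -0.2, -0.3]
grip_width: 0.0194
grip_force: 40.0
```

Emit:
{"method": "play_rows", "body": {
  "steps": [-1,0,0,0.08,0,-1,0,0,0.06,0,-1,0,0,0.04,0,-1,0,0,0.03,0,-1,0,0,0,0,-1,0,0,0,0,-1,0,0,0,0,-1,0,0,0,0,-1,0,0,0,0,-1,0,0,0,0]
}}

```text
time: 31.8
position: [0.5582, 0.1263, 0.144]
tool_rot: [0.087, 0.996, -0.0, 0.0]
ft_force: [0.4, 0.2, -0.9]
grip_width: 0.0198
grip_force: 40.0
```

Emit:
{"method": "play_rows", "body": {
  "steps": [-1,0,0,0.03,0,-1,0,0,0.02,0,-1,0,0,0,0,-1,0,0,0,0,-1,0,0,0,0,-1,0,0,0,0,-1,0,0,0,0,-1,0,0,0,0,-1,0,0,0,0,-1,0,0,0,0]
}}

```text
time: 32.8
position: [0.5583, 0.1263, 0.1431]
tool_rot: [0.087, 0.996, -0.0, 0.0]
ft_force: [-1.2, -0.7, 5.6]
grip_width: 0.0198
grip_force: 40.0
```

Seated at the original height. Release, then retreat upward.

Emit:
{"method": "play_rows", "body": {
  "steps": [-1,0,0,-0.02,0,-0.3,0,0,0,0,-0.2,0,0,0,0,0,0,0,0,0,0,0,0,0,0,0.1,0,0,0,0,0.1,0,0,0,0,0.1,0,0,0,0,0.1,0,0,-0.3,0,0.1,0,0,-0.6,0]
}}

```text
time: 33.8
position: [0.5572, 0.1263, 0.1695]
tool_rot: [0.087, 0.996, -0.0, -0.002]
ft_force: [-0.9, 0.8, 0.3]
grip_width: 0.0479
grip_force: 0.0
```

Emit:
{"method": "play_rows", "body": {
  "steps": [0.1,0,0,-0.8,0,0.1,0,0,-1,0,0.1,0,0,-1,0,0.1,0,0,-1,0,0.1,0,0,-0.5,0,0.1,0,0,0,0,0.1,0,0,0,0,0.1,0,0,0,0,0.1,0,0,0,0,0.1,0,0,0,0]
}}

```text
time: 34.8
position: [0.5578, 0.1263, 0.298]
tool_rot: [0.087, 0.996, -0.0, -0.001]
ft_force: [0.1, -0.0, -0.2]
grip_width: 0.0481
grip_force: 0.0
```

```bash
python3 - <<'E'
from h import *
st()
w=cam('wrist','w9');s=cam('scene','s9')
r=lambda a,k:cv2.resize(a[:,:,::-1],None,fx=k,fy=k,interpolation=cv2.INTER_CUBIC)
cv2.imwrite('pics/c9.png',np.hstack([r(w['image'][110:240,190:330],2.7),r(s['image'][130:260,190:350],2.7)])[:600,:800])
E
```

```text
t 34.8 p [0.5578 0.1263 0.298 ] ydir 80.04 tilt [-0.0022 -0.0001] F [ 0.12 -0.05 -0.19] M [ 0.023  0.01  -0.042] w 0.0481 gf 0.0
```

View pics/c9.png

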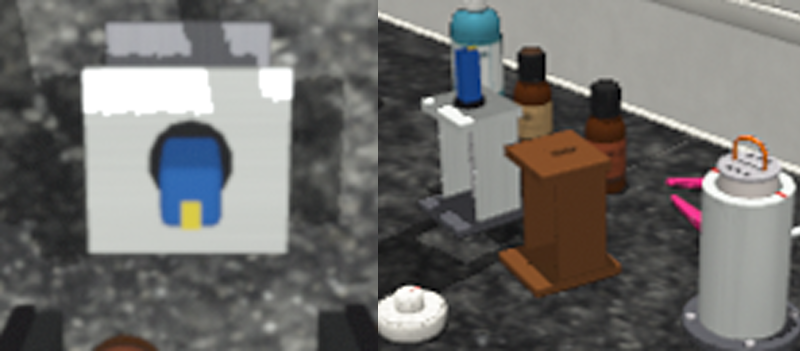

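The hook hangs upright in the stand, collar on the plate with the stripe on the +x side. The strainer is up, and the bottles and timer look undisturbed.

```bash
python3 -c "
from rig import robot
print(robot.hand_in())"
```

```text
the job is handed in; nothing more can be done
None
```

The strainer is drawn up against its top stop, the hook hangs upright in its stand again, and the job is handed in at about 35 s; the highest wrist force read was 14.5 N, though force was read only once per move.

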